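Run the lens rider up to the screen-end stop of the optical bench

ROBOT

A 6-joint arm with a two-finger parallel gripper is mounted at the origin on a cart in front of the work surface, level with it; the furniture and walls round the work are solid. World frame = base frame: x ahead of the robot, y to its left, z up, the work surface at z = 0. Lengths are in m, angles in degrees, forces in N, time in s.
With the tool pointing down it reaches from about 0.375 to 0.825 m from the base axis. Payload 5.5 kg.
Tool frame: the origin (TCP) lies midway between the tips of the shut fingers; the grasp point (between the pads) lies 19 mm behind it; z points along the fingers, y is the line along which they close (so a half turn about z gives the same grasp; the last joint's range is limited). The gripper opens to 85 mm and grips with 20 to 120 N. Pads are 22 mm wide; open, the fingers measure 114 mm over their backs; the gripper's body (76 mm by 85 mm) begins 54 mm behind the grasp point. The pads swing forward as they close: fully open they stand 13 mm farther back than shut.
Start: joints at [63.484, 17.962, -2.699, 69.339, 0, 90], TCP at [0.268, 0.537, 0.231] pointing down, gripper open.
Joint ranges: [-152.73, 152.73], [-39.44, 99.34], [-58.76, 71.6], [-118.89, 123.64], [-81.53, 83.1], [-180, 180]. Speed limits (degrees/s): [136.94, 136.94, 172.46, 180, 180, 180].

INTERFACE

Orientations are given as [roll, pitch, yaw] about the fixed x, y, z axes, in that order (R = Rz(yaw) Ry(pitch) Rx(roll)).
In Python, from bench import ctrl gives the robot as it stands.
- The arm moves only by the tool pendant, called after "Emit:" as name(argument=value, ...) on one line, values as JSON. Schema: {"type":"object","properties":{"moves":{"type":"string"},"finger_gap":{"type":"number"},"only":{"type":"string"},"quiet":{"type":"boolean"},"lines":{"type":"string"}},"required":["moves"],"additionalProperties":false}. moves is a string of 1 to 10 rows, parted by semicolons, with the numbers parted by commas; each row has 4 numbers: dx, dy, dz in parts of the range, where 1.0 means 0.5 m, then a turn about the tool's z in fractions of the full range, 1 being 90 degrees; each row shifts and turns the commanded pose from where the row before left it, along the tool's axes as they then stand; what a row does not reach is not made up. A row lasts 1/12 s, in which the tool goes at most 0.0417 m and 7.16 degrees, less where a joint would pass 70% of its speed; a pose out of reach is approached as far as the arm can. finger_gap is the opening from 0.0 (shut) to 1.0 (fully open), set as the call begins (left out keeps the last). The fingers move at their own pace and stop on an object; the grip force is fixed at half the most. Time passes only in rows, so rows that do not move let the fingers close. The tool returns the time, the measured TCP pose, the force, the opening and the grip force at its end. only (a regular expression) keeps the lines of the reply that match it, lines (a string "A,B") keeps lines A to B, and quiet returns only ok. Shift and turn numbers lie between -1 and 1, and a call with a number outside is refused. Input that does not fit is refused with a message, and nothing moves.
- ctrl.get_state(): the state, without advancing time (a new reading comes with each control period).
- ctrl.grab_frame(name): name is "scene" or "side" or "wrist"; returns the picture (480x640x3 uint8, blue, green, red); there is no depth.
- ctrl.get_calibration(name): a dict with "fx", "fy", "cx", "cy" (pixels), "view" (4x4, takes a point from world to camera coordinates). Camera axes: x right, y up, looking along -z (the intrinsics and any distortion apply to the point x, -y, -z); pixel columns grow to the right and rows downward; lengths in m; the calibration is good to about 2 mm. A picture is of the moment at which its call begins: read the wrist's pose just before it. get_calibration takes no time and is no camera call; for the wrist camera it gives the pose at the moment of the call.
- ctrl.finish_job(): hands the job in; it is judged then, once.
The state is a dict: "time": time; "joints": joint angles; "qvel": joint speeds; "joint_efforts": joint torques, N m; "ee_pos": TCP position; "tool_rot": TCP orientation; "ft_force": force on the tool from outside, world axes, zero at the start; "moment": the same for the moment, N m; "width": opening from 0.0 (shut) to 1.0 (fully open); "grasp_force": force on a finger pad.
Only numpy, scipy, OpenCV 4.12 (cv2) and the standard library are available. Lean on these libraries where they do the work, as an engineer would, in place of code of your own. Each camera call takes 0.05 s, during which the arm holds its last target. There are 200 camera calls.

TASK

On the small optical bench the lens rider is locked by a spring button in its finger well. Press the button with a fingertip and keep it pressed while you push the rider along the bench, all the way against the end stop on the side of the white screen (not the lamp); then let the button come up again so that the rider is locked there, and move clear. Leave the bottles and the jar round the bench where they stand.

Things in the scene. Friction and masses are not known exactly. Their poses are not given: they have to be found in the camera images.
- bench: Optical bench, fixed: grey base plate 135 x 400 x 8 mm, a guide bar on it, an aluminium end stop (top 44 mm above the table) near each end of the bar, a steel lock bar along the front. Origin on the table under the middle of the guide bar; y axis along the bar (the direction of sliding), x axis across it, away from the robot, z up. Turned up to 0.3 rad.
- rider (a joint): Position of the lens rider along the bench, m: 0 mid-bench, positive towards the bench's +y; the end stops are at -0.10 and +0.10. Starts locked near 0. With the button up, a tooth in a notch of the lock bar holds it (2 mm play); with the button well down it slides with about 1 to 3 N. At each end is a notch too; the tooth snaps in only within about 3 mm of the stop.
- rider_mid (a point): Point on the lens rider above the guide bar's middle line, 42 mm above the table. The rider is a black saddle 80 mm long with a round lens, its top 101 mm above the table, and an aluminium arm (80 mm along the bench, top at 40 mm) reaching 105 mm forward of the bar. With the rider against the screen-end stop, this point is 77 mm from the screen's origin along the bench.
- button_top (a point): Middle of the top of the lock button, 82 mm in front (bench -x) of rider_mid, 48 mm above the table when up. Black cap, 30 mm across and 36 mm along the bench. At either end of it along the bench stands a finger wall of the arm, 6 mm thick, 36 mm across the bench, top 61 mm above the table; 62 mm clear between the walls, so a finger on the button can also push on a wall.
- button (a joint): Travel of the lock button, m: 0 up (locked), 0.006 fully down; it moves straight down. The spring needs about 4 N to start and 8 N fully down, and brings it up when let go. The tooth is clear of its notch beyond 0.003: keep the button beyond 0.004 while sliding. Let go away from a notch, it stays about 0.003 down.
- screen: White upright viewing screen on a small black foot, 80 mm wide across the bench, 4 mm thick, its top 97 mm above the table; it stands on the base plate behind one of the two end stops, at bench y = +0.177 or -0.177 m. Origin at the centre of the underside of its foot, 8 mm above the table. Fixed.
- lamp: Small lamp, an opal bulb on a black block 40 x 26 mm, 76 mm high over the table, on the base plate behind the end stop that has no screen. Origin at the centre of its underside. Fixed.
- glue_bottle: White bottle, 43 mm in diameter, 131 mm tall, loose, behind the bench. Origin at the centre of its underside. Leave it alone.
- jar: Clear jar with a ribbed lid, 51 mm in diameter, 65 mm tall, loose, behind the bench. Origin at the centre of its underside. Leave it alone.
- dye_bottle: Small dye bottle with a pointed cap, 24 mm in diameter, 57 mm tall, loose, in front of the bench. Origin at the centre of its underside. Leave it alone.

How it is judged (in metres and radians):
On the way, in this order (a step that is already met when the one before it is completed fails the run):
1. the lock button is pressed down (more than 3.5 mm) while the rider still stands within 6 mm of where it was (value of joint button above 0.0035 m and distance of rider_mid from where it was at the start of the episode below 0.006 m), for 0.1 s.
2. the rider stands against the end stop at the screen with the button still held down (value of joint button above 0.0035 m and horizontal distance between rider_mid and screen below 0.081 m), for 0.2 s.
At the end, for the whole second after the job is handed in: the rider stands within 4 mm of the end stop at the screen, at rest, the button is fully up again (within 1 mm), its tooth in the end notch, and the glue bottle, the jar and the dye bottle stand upright within 20 mm of their starts (horizontal distance between rider_mid and screen below 0.081 m and value of joint button below 0.001 m and velocity of joint rider between -0.005 and 0.005 m/s and distance of each of glue_bottle, jar, dye_bottle from where it was at the start of the episode below 0.02 m and angle between each of glue_bottle, jar, dye_bottle's own z axis and vertical below 0.2 rad); the robot touches nothing.
It fails at once if the button is let up while the rider is on its way (less than 3.3 mm down, over 10 mm from the start and over 8 mm from the stop) (value of joint button below 0.0033 m and distance of rider_mid from where it was at the start of the episode above 0.01 m and horizontal distance between rider_mid and screen above 0.085 m).
It fails at once if a bottle or the jar is moved or lifted more than 20 mm or tipped (distance of any of glue_bottle, jar, dye_bottle from where it was at the start of the episode above 0.02 m or angle between any of glue_bottle, jar, dye_bottle's own z axis and vertical above 0.3 rad).
It also fails if it takes over 42 s, if anything falls off the work surface, if the arm or the gripper's body presses on something with over 40 N, if the wrist force passes 120 N, or if a joint passes its speed limit or range.

## Working session

There is one attempt and no reset: what is moved stays moved. The work goes in short steps, Python scripts to look and compute and a tool call to move; the robot and the scene stay as the last step left them, time stands still between calls to the robot, and variables do not carry over. Pictures are saved under pics/ and viewed, at most 10 in all, crops included, and the job is handed in when it is done.

```bash
ls; mkdir -p pics
```

Run:
```python
from bench import ctrl
import cv2,numpy as np
s=ctrl.get_state();print(s)
for n in("scene","side"):
    cv2.imwrite(f"pics/{n}0.png",ctrl.grab_frame(n))
    c=ctrl.get_calibration(n);print(n,c)
```

```text
bench.py
pics
{'time': 0.0, 'joints': array([ 6.34839952e+01,  1.80033583e+01, -2.75447006e+00,  6.93376081e+01,
        6.68992818e-04,  9.00000155e+01]), 'qvel': array([ 0.04161445,  0.04799847,  0.00355145, -0.08078982, -0.16119427,
       -0.06573248]), 'joint_efforts': array([-5.27178599e-04, -5.39585102e+01,  3.39751947e+01,  1.93570572e-02,
       -1.04829536e-05,  4.59258189e-06]), 'ee_pos': array([0.26761407, 0.53638418, 0.2304414 ]), 'tool_rot': array([-1.79904564e+02, -6.68966148e-04,  1.53483979e+02]), 'ft_force': array([-0.06059321, -0.0610194 , -0.31036345]), 'moment': array([-0.01895764, -0.00767372, -0.00483697]), 'grasp_force': 0.0, 'width': 0.9988807054291996}
scene {'fx': 562.7981671791191, 'fy': 562.7981671791191, 'cx': 327.54240816346646, 'cy': 241.6909176734751, 'view': array([[-0.82552184, -0.56433916,  0.00591697,  0.40228388],
       [ 0.29319151, -0.41987836,  0.85891845, -0.25320295],
       [-0.4822369 ,  0.71079074,  0.51207821, -0.62385337],
       [ 0.        ,  0.        ,  0.        ,  1.        ]])}
side {'fx': 620.6105676494342, 'fy': 620.6105676494342, 'cx': 327.7129711242655, 'cy': 231.05945893797073, 'view': array([[ 0.86539449, -0.50096816, -0.01110293, -0.52342089],
       [ 0.19245062,  0.31182629,  0.93044458, -0.1492744 ],
       [-0.46266092, -0.80733838,  0.36626439, -0.73344851],
       [ 0.        ,  0.        ,  0.        ,  1.        ]])}
```

View pics/scene0.png

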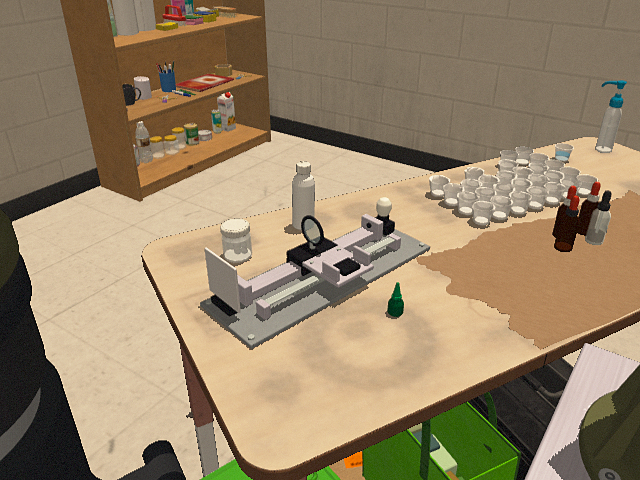

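View pics/side0.png

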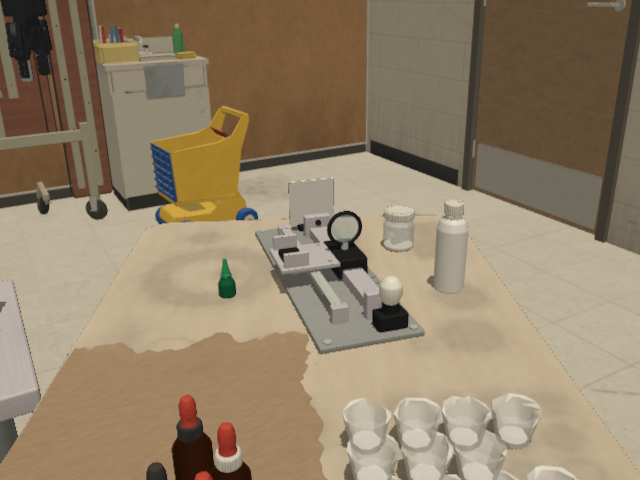

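The screen is at the left in the scene view (223,278), with the lamp at (384,215). The button cap is near (346,267) in scene and (289,254) in side, and the green dye bottle is in front. I'll extract the plate, the cap and the other features with masks.

Create h.py:
```python
import numpy as np,cv2
from bench import ctrl
def ray(n,u,v,c=None):
    c=c or ctrl.get_calibration(n);V=np.array(c["view"]);R=V[:3,:3]
    d=R.T@np.array([(u-c["cx"])/c["fx"],-(v-c["cy"])/c["fy"],-1.]);o=-R.T@V[:3,3];return o,d/np.linalg.norm(d)
def onz(n,u,v,z,c=None):
    o,d=ray(n,u,v,c);return o+d*(z-o[2])/d[2]
def proj(n,p,c=None):
    c=c or ctrl.get_calibration(n);q=np.array(c["view"])@np.r_[p,1];return c["fx"]*q[0]/-q[2]+c["cx"],c["cy"]-c["fy"]*q[1]/-q[2]
def tri(a,b):
    (o,d),(p,e)=a,b;s=np.linalg.lstsq(np.c_[d,-e],p-o,rcond=None)[0];x,y=o+s[0]*d,p+s[1]*e
    return (x+y)/2,np.linalg.norm(x-y)
```

Run:
```python
from h import *
a=cv2.imread("pics/scene0.png");b=cv2.imread("pics/side0.png")
A=cv2.resize(a[200:350,190:440],None,fx=3.2,fy=3.2,interpolation=2);B=cv2.resize(b[170:350,220:470],None,fx=3.2,fy=3.2,interpolation=2)
cv2.imwrite("pics/sc.png",A);cv2.imwrite("pics/si.png",B)
def black(n,im,box):
    x0,y0,x1,y1=box;m=(im.max(2)<60).astype(np.uint8)[y0:y1,x0:x1]
    k,_,st,ce=cv2.connectedComponentsWithStats(m)
    for i in range(1,k):
        if st[i,4]>30:print(n,st[i]+[x0,y0,0,0,0],ce[i]+[x0,y0])
black("scene",a,(195,200,440,350));black("side",b,(220,170,420,350))
```

```text
scene [376 215  19  21 200] [386.5   224.825]
scene [286 216  51  60 867] [308.46828143 248.03344867]
scene [333 258  27  18 273] [346.98534799 266.38461538]
scene [211 295  26  22 229] [222.45851528 305.64628821]
scene [387 298  17  19 205] [394.52195122 308.03414634]
side [ 324  211   43   69 1048] [346.03148855 249.7509542 ]
side [297 224   7   7  35] [300.42857143 227.25714286]
side [279 248  20  12  90] [286.6        251.02222222]
side [220 284  16  14  50] [228.68 292.16]
side [372 303  36  29 797] [389.61856964 317.82308657]
```

View pics/sc.png

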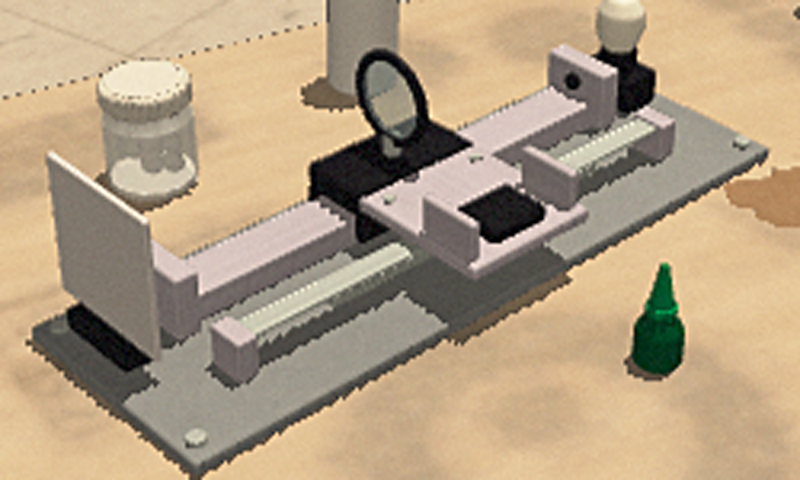

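View pics/si.png

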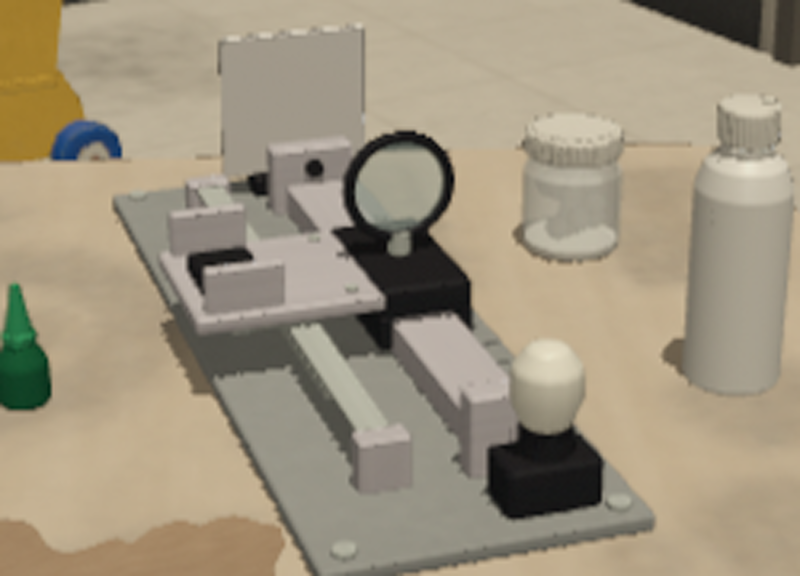

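The scene crop shows the plate corners at (252,346) front/screen, (430,247) front/lamp and (201,306) back/screen. The side crop has them at (321,350), (424,332) and (256,232). The cap is between the two finger walls.

Run:
```python
from h import *
np.set_printoptions(precision=4,suppress=True)
P={}
for k,n,u,v in [("FS","scene",252.5,346),("FL","scene",430,247.3),("BS","scene",201,306),("FL2","side",320.6,349.5),("BL","side",423.8,333),("FS2","side",255.6,232.5)]:
    P[k]=onz(n,u,v,.008)[:2];print(k,P[k])
FL=(P["FL"]+P["FL2"])/2;FS=(P["FS"]+P["FS2"])/2
print("len",np.linalg.norm(FS-FL),"w",np.linalg.norm(P["FS"]-P["BS"]),np.linalg.norm(P["FL2"]-P["BL"]))
d=(FS-FL)/np.linalg.norm(FS-FL);print("dir to screen",d,"yaw of bench y",np.degrees(np.arctan2(-d[0],d[1])))
n=np.array([d[1],-d[0]]);n=n*np.sign(n[0]);print("across",n)
print("button scene",onz("scene",347.2,266.2,.047),"side corners mask",onz("side",288.5,253,.047))
print("tri",tri(ray("scene",347,266.3),ray("side",288.5,253.5)))
# finger walls top-edge ends: scene near wall top corners; side walls
f=lambda x,y:(190+x/3.2,200+y/3.2); g=lambda x,y:(220+x/3.2,170+y/3.2)
for nm,c,q in [("W_s front","scene",f(479,233)),("W_s back","scene",f(424,193)),("W_l front","scene",f(578,172)),("W_l back","scene",f(524,147))]:
    print(nm,onz(c,*q,.061))
for nm,q in [("Ws f",g(168,215)),("Ws b",g(243,207)),("Wl f",g(205,274)),("Wl b",g(283,264))]:print("side",nm,onz("side",*q,.061))
for nm,q in [("lens top scene",f(378,50))]:pass
print("lens top",tri(ray("scene",*f(380,49)),ray("side",*g(404,132))))
s=FS*0+ (FS+FL)/2
print("mid front edge",s)
print("dye",tri(ray("scene",*f(663,265)),ray("side",*g(14,285))))
```

```text
FS [0.527  0.1272]
FL [ 0.4389 -0.2561]
BS [0.6517 0.1027]
FL2 [ 0.4436 -0.2621]
BL [ 0.5695 -0.2949]
FS2 [0.5302 0.1196]
len 0.3923546388761338 w 0.12706376407070086 0.13007798573528584
dir to screen [0.2225 0.9749] yaw of bench y -12.858750746783276
across [ 0.9749 -0.2225]
button scene [ 0.4966 -0.0681  0.047 ] side corners mask [ 0.4995 -0.0707  0.047 ]
tri (array([ 0.499 , -0.0703,  0.0455]), np.float64(0.0016877550198991752))
W_s front [ 0.4849 -0.0282  0.061 ]
W_s back [ 0.5259 -0.042   0.061 ]
W_l front [ 0.4743 -0.1015  0.061 ]
W_l back [ 0.509  -0.1064  0.061 ]
side Ws f [ 0.4915 -0.0355  0.061 ]
side Ws b [ 0.5254 -0.0448  0.061 ]
side Wl f [ 0.4762 -0.1047  0.061 ]
side Wl b [ 0.5097 -0.1127  0.061 ]
lens top (array([ 0.5858, -0.0893,  0.1006]), np.float64(0.0014314416933977857))
mid front edge [ 0.4849 -0.0679]
dye (array([ 0.4054, -0.062 ,  0.0556]), np.float64(0.0012826479376510831))
```

The measured points are consistent: plate length 0.392 (0.400 given), lens top z 0.1006 (0.101 given), button z 0.0455. Bench +y points to the screen, with direction (0.2225, 0.975). The button is near (0.4995, -0.071). I'll shut the gripper and move above a point 12 mm from the button's middle, on the side of the screen wall.

The manual's scale: shifts go in shares of 0.5 m and turns go in shares of 90 degrees. Converting my numbers, -0.0297 m is -0.0594, -0.0268 m is -0.0536.

Emit:
pendant(moves="-0.0594,-0.0536,0,0;-0.0594,-0.0536,0,0;-0.0594,-0.0536,0,0;-0.0594,-0.0536,0,0;-0.0594,-0.0536,0,0;-0.0594,-0.0536,0,0;-0.0594,-0.0536,0,0;-0.0594,-0.0536,0,0;-0.0594,-0.0536,0,0;-0.0594,-0.0536,0,0", finger_gap=0.0)

```text
time: 0.93
ee_pos: [0.414, 0.1626, 0.2312]
tool_rot: [-180.0, -0.0, 153.5]
ft_force: [1.1, 0.5, 0.6]
width: 0.0
grasp_force: 0.0
```

Emit:
pendant(moves="-0.0594,-0.0536,0,0;-0.0594,-0.0536,0,0;-0.0594,-0.0536,0,0;-0.0594,-0.0536,0,0;-0.0594,-0.0536,0,0;-0.0594,-0.0536,0,0;0,0,0,-0.0761;0,0,0,-0.0761;0,0,0,0;0,0,0,0")

```text
time: 1.77
ee_pos: [0.5013, -0.0591, 0.2309]
tool_rot: [-180.0, -0.0, 167.0]
ft_force: [-0.8, 0.4, -1.0]
width: 0.002
grasp_force: 0.0
```

Create st.py:
```python
from h import *
import sys
s=ctrl.get_state();b=np.array([.4995,-.071]);d=np.array([.2225,.975]);n=np.array([.975,-.2225])
e=s["ee_pos"];y=np.radians(s["tool_rot"][2]);X=np.array([np.cos(y),np.sin(y)]);Y=np.array([np.sin(y),-np.cos(y)])
r=e[:2]-b;print("t",s["time"],"along",r@d,"across",r@n,"z",e[2],"rot",s["tool_rot"],"F",s["ft_force"],"w",s["width"],"j",s["joints"].round(1))
g=b+float(sys.argv[1])*d-e[:2];print("to goal: tool dx",g@X,"dy",g@Y)
```

```bash
python3 st.py 0.012
```

```text
t 1.7667 along 0.012016425239721611 across -0.0008873364505268043 z 0.23092907735211227 rot [-1.79994432e+02 -4.84337341e-02  1.66977668e+02] F [-0.7508737   0.43751423 -0.95814119] w 0.0021635051390443893 j [ -6.7   7.8 -15.6  66.6  -0.    6.3]
to goal: tool dx -0.0008873177963516749 dy -1.2258758812435646e-05
```

In the tool's units: 0.038 m is 0.076.

Emit:
pendant(moves="0,0,0.076,0;0,0,0.076,0;0,0,0.076,0;0,0,0.076,0;0,0,0,0;0,0,0,0")

```text
time: 2.27
ee_pos: [0.4994, -0.0582, 0.0782]
tool_rot: [-180.0, -0.3, 167.1]
ft_force: [-0.8, 0.1, 0.2]
width: -0.002
grasp_force: 0.0
```

Run:
```python
from h import *
a=ctrl.grab_frame("scene");b=ctrl.grab_frame("side")
A=cv2.resize(a[180:330,260:420],(500,469),interpolation=2);B=cv2.resize(b[170:320,240:340],(300,450),interpolation=2)
o=np.zeros((469,800,3),np.uint8);o[:,:500]=A;o[:450,500:]=B;cv2.imwrite("pics/c1.png",o)
```

```bash
python3 st.py .012
```

```text
t 2.3667 along 0.012720380711294383 across 0.0007758775502075769 z 0.08135970697055583 rot [1.79987413e+02 1.34119983e-01 1.67156748e+02] F [ 0.69784365 -0.09112582  1.21412155] w -0.002595812515319174 j [ -6.7  14.5 -28.3  47.1  -0.    6.2]
to goal: tool dx 0.0007759746773482896 dy -0.0007185987181747718
```

View pics/c1.png

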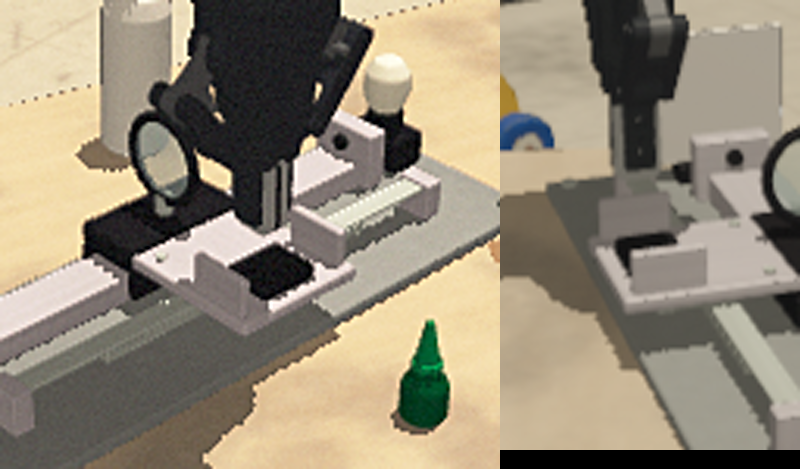

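The tips are at about (346,253) in scene, over the screen half of the cap and clear of the screen wall. I'll check that against the projection of the TCP, then press.

Run:
```python
from h import *
e=ctrl.get_state()["ee_pos"];print(e,proj("scene",e),proj("side",e))
```

```text
[ 0.50308629 -0.05877187  0.08135971] (np.float64(340.93662115101074), np.float64(248.92838199374)) (np.float64(286.16485697037774), np.float64(227.6253764047471))
```

Emit:
pendant(moves="0,0,0.024,0;0,0,0.02,0;0,0,0.012,0;0,0,0.006,0;0,0,0,0;0,0,0,0")

```text
time: 2.87
ee_pos: [0.5018, -0.059, 0.0487]
tool_rot: [180.0, 0.0, 167.2]
ft_force: [0.3, 0.5, 0.2]
width: -0.003
grasp_force: 0.0
```

```bash
python3 st.py .012
```

```text
t 2.8667 along 0.012223755459910213 across -0.00039992754433246366 z 0.048681058979297656 rot [1.79998819e+02 1.34682416e-02 1.67175316e+02] F [0.29475292 0.5262938  0.16763752] w -0.0030254376716432126 j [ -6.7  16.6 -30.4  43.   -0.    6.1]
to goal: tool dx -0.0003997834824997913 dy -0.00022237782436381723
```

In the tool's units: 0.003 m is 0.006.

Emit:
pendant(moves="0,0,0.006,0;0,0,0,0;0,0,0,0")

```text
time: 3.12
ee_pos: [0.5023, -0.059, 0.0459]
tool_rot: [180.0, 0.1, 167.2]
ft_force: [-0.7, 0.8, 4.1]
width: 0.003
grasp_force: 2.6
```

Emit:
pendant(moves="0,0,0.006,0;0,0,0,0;0,0,0,0")

```text
time: 3.37
ee_pos: [0.5023, -0.059, 0.043]
tool_rot: [180.0, 0.1, 167.2]
ft_force: [-1.9, 0.0, 7.1]
width: -0.001
grasp_force: 3.5
```

Emit:
pendant(moves="0,0,0.004,0;0,0,0,0;0,0,0,0")

```text
time: 3.62
ee_pos: [0.5024, -0.059, 0.0419]
tool_rot: [180.0, 0.1, 167.2]
ft_force: [-4.3, 1.3, 13.8]
width: -0.001
grasp_force: 7.2
```

```bash
python3 st.py .012
```

```text
t 3.6167 along 0.012340190999830724 across 0.0001648754564854589 z 0.04186036470626553 rot [1.79983888e+02 9.42829071e-02 1.67181958e+02] F [-4.28427798  1.29066984 13.84634049] w -0.0012629370691035848 j [ -6.7  17.1 -30.8  42.    0.    6.1]
to goal: tool dx 0.00016508333272649556 dy -0.00033848720813843346
```

The button is fully down: z is 0.0419, and the force rises from 7 to 14 N at the bottom stop. Next I'll push toward the screen.

In the tool's units: 0.005 m is 0.01, 0.004 m is 0.008.

Emit:
pendant(moves="0,0.006,0.002,0;0,0.008,0,0;0,0.008,0,0;0,0.008,0,0;0,0.01,0,0;0,0,0,0")

```text
time: 4.12
ee_pos: [0.5072, -0.0388, 0.0417]
tool_rot: [179.9, 0.1, 167.2]
ft_force: [-5.9, 2.3, 23.9]
width: 0.001
grasp_force: 11.7
```

```bash
python3 st.py .115
```

Run:
```python
from h import *
a=ctrl.grab_frame("scene");b=ctrl.grab_frame("side")
A=cv2.resize(a[180:330,220:380],(500,469),interpolation=2);B=cv2.resize(b[170:320,240:340],(300,450),interpolation=2)
o=np.zeros((469,800,3),np.uint8);o[:,:500]=A;o[:450,500:]=B;cv2.imwrite("pics/c2.png",o)
```

```text
t 4.1167 along 0.03307679190727412 across 0.00031551661973088646 z 0.04170657240224997 rot [1.79943592e+02 1.26174483e-01 1.67212695e+02] F [-5.93660822  2.3051928  23.85904535] w 0.0014357846256100818 j [ -4.4  17.3 -30.5  42.    0.    8.4]
to goal: tool dx 0.0002186145318196775 dy 0.08193324094910648
```

View pics/c2.png

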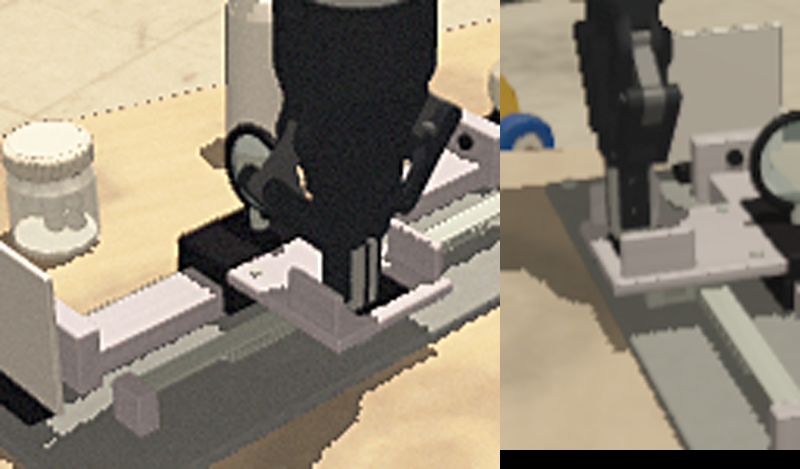

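The rider is moving with the finger: its screen-side wall went from scene column ~324 to ~313, and the finger is on the cap behind it. I'll carry on toward the stop.

In the tool's units: 0.007 m is 0.014, 0.006 m is 0.012.

Emit:
pendant(moves="0,0.012,0,0;0,0.014,0,0;0,0.014,0,0;0,0.014,0,0;0,0.014,0,0;0,0.014,0,0;0,0.014,0,0;0,0.014,0,0;0,0.01,0,0;0,0,0,0")

```text
time: 5.05
ee_pos: [0.5207, 0.0203, 0.0417]
tool_rot: [179.9, 0.1, 167.2]
ft_force: [-6.2, 1.9, 22.1]
width: -0.001
grasp_force: 10.9
```

```bash
python3 st.py .115
```

```text
t 5.05 along 0.09373118985152899 across 0.00035645125680662873 z 0.04173821923997964 rot [1.79883434e+02 1.30583530e-01 1.67239725e+02] F [-6.19370731  1.85070759 22.11586966] w -0.0007611833251838644 j [  2.2  18.5 -28.9  42.5   0.1  14.9]
to goal: tool dx 0.0003212216060258571 dy 0.021283067767994643
```

Emit:
pendant(moves="0,0.008,0,0;0,0.008,0,0;0,0.008,0,0;0,0.006,0,0;0,0,0,0")

```text
time: 5.47
ee_pos: [0.5239, 0.0345, 0.0417]
tool_rot: [179.9, 0.1, 167.2]
ft_force: [-5.7, 1.6, 21.7]
width: -0.002
grasp_force: 10.8
```

```bash
python3 st.py .115
```

```text
t 5.4667 along 0.10831677689315335 across 0.00035611469902630324 z 0.0417306244357631 rot [1.79902513e+02 1.33593690e-01 1.67214946e+02] F [-5.68041412  1.58867741 21.71547642] w -0.0021660363599704533 j [  3.7  18.8 -28.3  42.7   0.1  16.5]
to goal: tool dx 0.00034790803230623545 dy 0.006698307373670313
```

In the tool's units: 0.002 m is 0.004.

Emit:
pendant(moves="0,0.004,0,0;0,0.004,0,0;0,0.004,0,0;0,0,0,0")

```text
time: 5.8
ee_pos: [0.525, 0.0395, 0.0417]
tool_rot: [-180.0, 0.1, 167.2]
ft_force: [-5.9, -1.0, 21.0]
width: -0.003
grasp_force: 10.7
```

Emit:
pendant(moves="0,0.004,0,0;0,0.004,0,0;0,0,0,0")

```text
time: 6.05
ee_pos: [0.5252, 0.0403, 0.0416]
tool_rot: [-179.6, 0.2, 167.1]
ft_force: [-6.9, -10.2, 24.0]
width: 0.001
grasp_force: 11.6
```

Emit:
pendant(moves="0,0.004,0,0;0,0.004,0,0;0,0,0,0")

```text
time: 6.3
ee_pos: [0.5267, 0.0436, 0.0415]
tool_rot: [-179.6, 0.2, 167.1]
ft_force: [-5.6, -12.4, 21.6]
width: -0.002
grasp_force: 10.5
```

```bash
python3 st.py .115
```

```text
t 6.3 along 0.11780223059081318 across 0.0010081211371896909 z 0.041480294204815124 rot [-179.55733669    0.23489399  167.07315153] F [ -5.58974502 -12.40362786  21.63419172] w -0.0016329413702161324 j [  5.   19.2 -27.8  42.9  -0.5  18. ]
to goal: tool dx 0.0010045620301071226 dy -0.0027882148980826306
```

Contact with the stop: the force along the bench is now 10–12 N against the push, and the finger has travelled about 101 mm. I'll check the gap before releasing.

Emit:
pendant(moves="0,0,0,0;0,0,0,0;0,0,0,0")

```text
time: 6.55
ee_pos: [0.5267, 0.0436, 0.0415]
tool_rot: [-179.6, 0.2, 167.1]
ft_force: [-5.1, -11.0, 20.8]
width: -0.0
grasp_force: 10.3
```

Run:
```python
from h import *
a=ctrl.grab_frame("scene");b=ctrl.grab_frame("side")
A=cv2.resize(a[210:350,190:340],(500,467),interpolation=2);B=cv2.resize(b[170:320,250:350],(300,450),interpolation=2)
o=np.zeros((467,800,3),np.uint8);o[:,:500]=A;o[:450,500:]=B;cv2.imwrite("pics/c3.png",o)
```

```text
(no output)
```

View pics/c3.png

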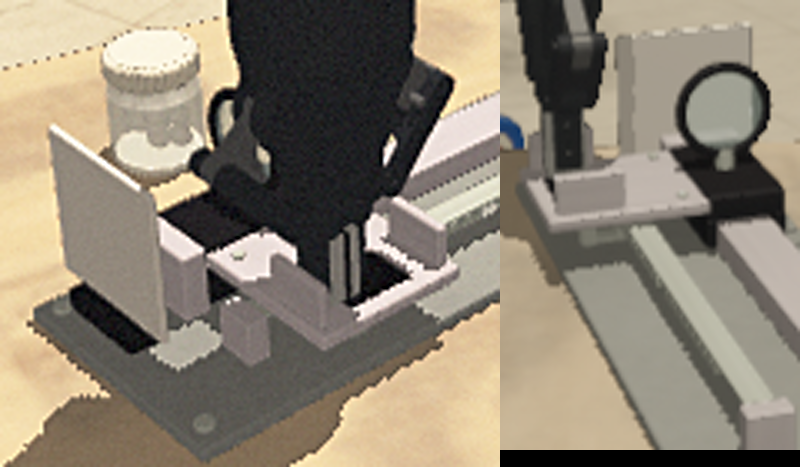

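The saddle sits flush behind the screen-end stop (crop ~(185,260)), and the finger is still on the cap. I'll lift straight up, slowly at first, then move clear.

In the tool's units: -0.03 m is -0.06, -0.02 m is -0.04.

Emit:
pendant(moves="0,0,-0.006,0;0,0,-0.006,0;0,0,-0.008,0;0,0,-0.01,0;0,0,-0.02,0;0,0,-0.04,0;0,0,-0.06,0;0,0,-0.06,0;0,0,-0.06,0;0,0,-0.06,0")

```text
time: 7.48
ee_pos: [0.5257, 0.0477, 0.2065]
tool_rot: [180.0, 0.0, 167.2]
ft_force: [1.1, -0.2, -0.4]
width: -0.005
grasp_force: 0.0
```

Emit:
pendant(moves="0.06,0,-0.04,0;0.06,0,0,0;0.06,0,0,0;0,0,0,0;0,0,0,0;0,0,0,0")

```text
time: 7.98
ee_pos: [0.4388, 0.0676, 0.225]
tool_rot: [180.0, 0.1, 167.2]
ft_force: [1.1, 0.3, -0.1]
width: 0.001
grasp_force: 0.0
```

Run:
```python
from h import *
a=ctrl.grab_frame("scene");b=ctrl.grab_frame("side")
A=cv2.resize(a[190:350,190:430],(500,333),interpolation=2);B=cv2.resize(b[170:320,210:360],(300,300),interpolation=2)
o=np.zeros((333,800,3),np.uint8);o[:,:500]=A;o[:300,500:]=B;cv2.imwrite("pics/c4.png",o)
```

```text
(no output)
```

View pics/c4.png

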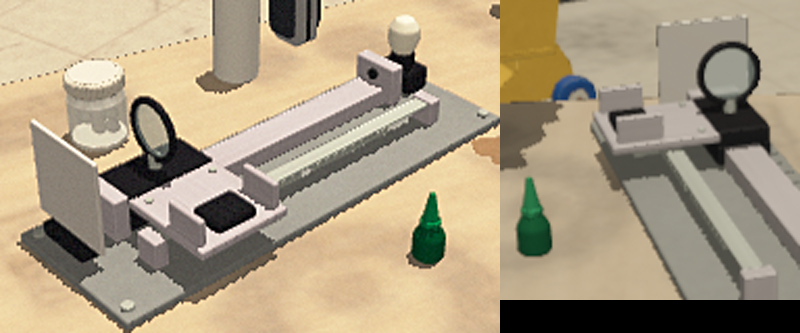

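The rider stands at the stop and the bottles and jar are untouched. A quick numeric check of the lens shift and the cap height follows.

Run:
```python
from h import *
def comps(im,box):
    x0,y0,x1,y1=box;m=(im.max(2)<60).astype(np.uint8)[y0:y1,x0:x1]
    k,_,st,ce=cv2.connectedComponentsWithStats(m)
    return [(st[i]+[x0,y0,0,0,0],ce[i]+[x0,y0]) for i in range(1,k) if st[i,4]>40]
for n,box in (("scene",(235,220,330,320)),("side",(240,170,360,260))):
    for s,c in comps(ctrl.grab_frame(n),box):print(n,s,c)
d=np.array([.2225,.975,0])
for s0 in (.099,.1,.101):
  for z in(.045,.048):
    p=np.array([.4995,-.071,z])+s0*d;print(s0,z,proj("scene",p),proj("side",p))
p=np.array([.5858,-.0893,.1006]);print("lens pred",proj("scene",p+.1*d),proj("side",p+.1*d))
print("start btn",proj("scene",[.4995,-.071,.048]),proj("side",[.4995,-.071,.048]))
```

```text
scene [238 237  53  49 798] [263.660401   266.63032581]
scene [283 282  30  20 347] [297.86455331 291.5129683 ]
scene [252 290   9  11  55] [255.01818182 295.54545455]
side [307 191  38  62 841] [325.86444709 225.89892985]
side [265 224  17  11  50] [270.9  227.12]
0.099 0.045 (np.float64(298.9446482194267), np.float64(290.51205111298833)) (np.float64(273.5806813850951), np.float64(230.47409691462963))
0.099 0.048 (np.float64(298.90388261489613), np.float64(288.86042715985946)) (np.float64(273.4987067352007), np.float64(228.70171450344967))
0.1 0.045 (np.float64(298.4290496484003), np.float64(290.77870855244316)) (np.float64(273.44243066165484), np.float64(230.2549212697662))
0.1 0.048 (np.float64(298.38730337819743), np.float64(289.1264142673838)) (np.float64(273.3603753464462), np.float64(228.4839047767949))
0.101 0.045 (np.float64(297.9127259878472), np.float64(291.0457409939393)) (np.float64(273.30443090897995), np.float64(230.03614350115237))
0.101 0.048 (np.float64(297.8699963306053), np.float64(289.3927761253833)) (np.float64(273.22229535657885), np.float64(228.26649089032793))
lens pred (np.float64(259.653833677159), np.float64(236.4301769705173)) (np.float64(326.17323274207774), np.float64(190.77676814729796))
start btn (np.float64(346.681865258086), np.float64(264.2595014861411)) (np.float64(288.56368931155953), np.float64(252.4222870109589))
```

The lens top is at its predicted 100 mm shift. The cap offsets match those at the start (scene +2.4 vs +2.1 rows, side -1.4 vs -1.4), so the button is up. I'll hand in.

```bash
python3 -c "
from bench import ctrl
print(ctrl.finish_job())"
```

```text
the job is handed in; nothing more can be done
None
```

The rider stands against the screen-end stop with its button up again, the arm is clear, the bottles and jar stand where they were, and the job is handed in (no verdict was returned).

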